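# Clear the set-out tray: spreader to its own recess, base plate slid home

### The job

Somebody left the red-handled glue spreader in the base plate's rectangular recess of the set-out tray: lay it flat in its own T-shaped recess, blade in the wide end. Then slide the aluminium base plate along the tray's deck, without lifting it off, until it drops flat and flush into the rectangular recess. Do not disturb the other things on the tray and the bench.

Things in the scene. Friction and masses are not known exactly. Their poses are not given: they have to be found in the camera images.
- tray: Fixed wooden tray; mm in its own axes: x -125 to 160 (-x side nearest the robot), y -217 to 210; turned up to 0.3 rad. Origin on the bench under it. Flat deck at z 20 with two blue-floored recesses 10 deep (floor at z 10), walls upright: a rectangular one for the plate and a T-shaped one for the spreader, and on the deck a fence and an end stop of dark wood, 12 high (z 20 to 32)
- fence (a point): point on the foot of the fence's -x face (tray x 60, y 60, z 20 mm). The fence spans tray x 60 to 72, y -90 to 210. A plate lying square against it has its centre at tray x 0 and, slid to -y, enters the rectangular recess with 3.5 mm to spare on the fence side and 4.5 mm on the other. Square the plate before pressing it on: turned over 0.1 rad it can jam there
- plate_bay (a point): centre of the rectangular recess's floor (z 10 mm), where the plate's origin ends, plate x along tray x, either way round. The recess spans tray x -64.5 to 63.5, y -205 to -97; open deck on its +y side, end stop along its -y edge (x -72 to 72, y -217 to -205)
- spreader_bay (a point): point on the T-shaped recess's floor (z 10 mm) where the spreader's origin ends, its +x (blade) along the tray's -y. Wide part: tray x 95 to 141, y -120 to -75; narrow part for the handle: x 105.5 to 130.5, y -75 to -17
- blade_end (a point): point on the T-shaped recess's floor where the end of the spreader's blade comes to lie, 4 mm from the recess's -y wall
- plate: Loose aluminium plate, black disc in the middle, 120 (x) x 100 (y) x 10 mm, 0.2 to 0.45 kg. Origin: centre of underside. Starts flat on the deck, -x side of the fence, +y side of the recess, turned up to 0.45 rad to the tray. Too wide for most grippers: push its edges (a few N) with spread fingertips a few mm above the deck. Never lift it more than 25 mm off the deck
- spreader: Loose glue spreader: red handle 58 (x) x 18 x 18 mm high, x -47.5 to 10.5, and thin steel blade 37 (x) x 38 (y) x 4 mm, x 10.5 to 47.5, at the bottom. Origin: underside, middle of its 95 mm length; +x to the blade, z up. 0.06 kg, balances 8 mm behind the origin. Starts flat on the rectangular recess's floor, needing a turn of up to 2.35 rad, handle's top 8 mm above the deck
- blade_tip (a point): middle of the end of the spreader's blade, underside (47.5 mm ahead of the spreader's origin)
- glue: bystander: white glue bottle with a yellow label, 48 mm across, 150 mm tall, standing on the deck beyond the fence; origin under it
- wax: bystander: small tin, 38 mm across, 24 mm tall, on the deck on the -x side of the rectangular recess; origin under it
- can: bystander: red can, 84 mm across, 100 mm tall, on the bench at the tray's -y end; origin under it
- jar: bystander: amber jar, 68 mm across, 95 mm tall, on the bench at the tray's -y end; origin under it
- offcut: bystander: wood offcut 100 x 55 x 35 mm, on the bench at the tray's +y end; origin under it
- tape: bystander: yellow tape measure 66 x 30 x 62 mm, on the bench at the tray's +y end; origin under it
Not all that is in view belongs to the job. What is meant by the spreader is not brown, green or pink, and is the larger of those in its own colour.

How it is judged:
On the way, in this order (a step that is already met when the one before it is completed fails the run):
1. the spreader lies flat in its own recess (z of spreader in the frame of spreader_bay below 0.0025 m and horizontal distance between spreader and spreader_bay below 0.009 m and angle between spreader's own z axis and vertical below 0.06 rad and horizontal distance between blade_tip and blade_end below 0.012 m), for 0.2 s.
2. the plate lies flat in the rectangular recess (z of plate in the frame of plate_bay below 0.0025 m and horizontal distance between plate and plate_bay below 0.01 m and angle between plate's own z axis and vertical below 0.03 rad and angle between the x axis of plate and the x axis of tray, either way round below 0.1 rad), for 0.2 s.
At the end, for the whole second after the job is handed in: Plate flat on the rectangular recess's floor (within 2.5 mm of it, 10 mm of its centre, 0.1 rad of square, tilt under 0.03) and spreader flat on the T-shaped recess's floor (within 2.5 mm of it, 9 mm of its place, blade end within 12 mm of its mark, tilt under 0.06), both at rest (all of step 1 and all of step 2 and linear speed of each of plate, spreader below 0.01 m/s); the robot touches nothing.
It fails at once if the plate is lifted more than 25 mm above the deck (z of plate in the frame of tray above 0.045 m).
It fails at once if a bystander is moved by more than 20 mm (distance of any of glue, wax, can, jar, offcut, tape from where it was at the start of the episode above 0.02 m).
It also fails if it takes over 58 s, if anything falls off the work surface, if the arm or the gripper's body presses on something with over 40 N, if the wrist force passes 120 N, or if a joint passes its speed limit or range.

### The arm

A 6-joint arm with a two-finger parallel gripper is mounted at the origin on the work surface. World frame = base frame: x ahead of the robot, y to its left, z up, the work surface at z = 0. Lengths are in m, angles in rad, forces in N, time in s.
With the tool pointing down it reaches from about 0.35 to 0.775 m from the base axis. Payload 5.5 kg.
Tool frame: the origin (TCP) lies midway between the tips of the shut fingers; the grasp point (between the pads) lies grip_point_offset behind it (grip_point_offset is the distance from the TCP to the grasp point, in m); z points along the fingers, y is the direction in which the jaws open and shut (so a half turn about z gives the same grasp; the last joint's range is limited). The gripper opens to 85 mm and grips with 20 to 120 N. Pads are 22 mm wide; open, the fingers measure 114 mm over their backs; the gripper's body (76 mm by 85 mm) begins 54 mm behind the grasp point. The pads swing forward as they close: fully open they stand 13 mm farther back than shut.
Start: joints at [1.049, 0.313, 0.046, 1.304, 0, 1.431], TCP at [0.214, 0.534, 0.231] pointing down, gripper open.
Joint ranges: [-2.76, 2.76], [-0.86, 1.69], [-1.03, 1.26], [-2.2, 2.34], [-1.47, 1.5], [-3.14, 3.14]. Speed limits (rad/s): [2.57, 2.57, 3.14, 3.14, 3.14, 3.14].

### API

Orientations are given as a unit quaternion [w, x, y, z].
In Python, from workcell import * gives the robot as it stands.
- The arm moves only by the tool send_rows, never from a script. Its argument "series" is one flat list of numbers, 7 for each row, row after row: the shift along the tool's x, y, z in cm, then the turn, a rotation vector about the tool's x, y, z in degrees, then the opening, from 0 (shut) to 1 (fully open). A call has 1 to 10 rows; each row is the pose to reach, as a shift and turn from the pose commanded when the call began, along the tool's axes at that moment; what a row does not reach only later rows make up. A row lasts 1/12 s, in which the tool goes at most 41.7 mm and 7.16 degrees, less where a joint would pass 70% of its speed; a pose out of reach is approached as far as the arm can. A call with a gripper value outside its range is refused whole. The fingers move at their own pace and stop on an object; "newtons" is the grip in N (left out, the last holds). Time passes only in rows, so rows that repeat a pose let the fingers close. It gives the time, the measured TCP pose, the force and the opening at its end, in the units of the state.
- get_state(): the state, without advancing time (a new reading comes with each control period).
- read_camera(name): name is "scene" or "top"; returns the picture (384x512x3 uint8, blue, green, red); there is no depth.
- camera_info(name): a dict with "K" (3x3 intrinsics, pixels), "xyz" and "attitude" of the camera in the world. Camera axes: x right, y down, z forward; pixel columns grow to the right and rows downward; lengths in m; the calibration is good to about 2 mm. A picture is of the moment at which its call begins. camera_info takes no time and is no camera call.
- hand_in(): hands the job in, once; it reports no verdict.
Trained networks look in the newest picture that a camera, given by its name, has taken for a name from the list of things; names that differ only in an ending like _2 or _b are one class to them, and where a whole thing is asked for, a point or a joint stands for the part that bears it (a point fixed in the world has none). Each returns a list of dicts, best first, with "p" (0 to 1); they miss things now and then, are a little off and sometimes report something else, mostly with a low value. They report only what shows in the picture. A call takes as long as a camera call. They do not tell look-alikes from the thing itself.
- silhouettes(camera, label): "pixels" (384x512 bool, what is visible of it) and "box" ([left, top, width, height] in pixels, round what is visible of it).
The state is a dict: "clock": time; "joint_pos": joint angles; "qvel": joint speeds; "tau": joint torques, N m; "tcp_pos": TCP position; "orientation": TCP orientation; "wrist_force": force on the tool from outside, world axes, zero at the start; "ft_torque": the same for the moment, N m; "finger_gap": finger opening in m.
Only numpy, scipy, OpenCV 4.12 (cv2) and the standard library are available. Lean on these libraries where they do the work, as an engineer would, in place of code of your own. Each camera call takes 0.05 s, during which the arm holds its last target. There are 200 camera calls.

## Working session

There is one attempt and no reset: what is moved stays moved. The work goes in short steps, Python scripts to look and compute and a tool call to move; the robot and the scene stay as the last step left them, time stands still between calls to the robot, and variables do not carry over. Pictures are saved under pics/ and viewed, about 8 in all and at most 12, crops included, and the job is handed in when it is done.

Besides the shell and the picture viewer there is one more tool, called after "Request:" in YAML: its name, and indented under it one key for each argument. send_rows: Moves the arm, as the interface text tells. Its arguments: {"type":"object","properties":{"series":{"type":"array"},"newtons":{"type":"number"}},"required":["series"]}

```bash
mkdir -p pics; ls; python3 - <<'E'
from workcell import *
import cv2,numpy as np
s=get_state();print({k:np.round(v,4).tolist() for k,v in s.items()})
for n in("scene","top"):
    print(n,camera_info(n)); cv2.imwrite(f"pics/{n}0.png",read_camera(n))
E
```

```text
pics
{'clock': 0.0, 'joint_pos': [1.0494, 0.314, 0.045, 1.3036, 0.0, 1.4312], 'qvel': [-0.0009, -0.0005, -0.0001, 0.0008, 0.0007, -0.0007], 'tau': [-0.0009, -48.0629, 29.8531, 0.0195, -0.0003, 0.0], 'tcp_pos': [0.214, 0.5332, 0.2304], 'orientation': [-0.0003, 0.1898, 0.9818, -0.0008], 'wrist_force': [0.0269, -0.3854, -0.1637], 'ft_torque': [0.0219, 0.0183, -0.0222], 'finger_gap': 0.0851}
scene {'K': array([[381.50892553,   0.        , 254.77324559],
       [  0.        , 381.50892553, 189.46771208],
       [  0.        ,   0.        ,   1.        ]]), 'xyz': array([1.04872566, 0.4503212 , 0.96387987]), 'attitude': array([-0.13216381,  0.3759146 ,  0.8649246 , -0.30516615])}
top {'K': array([[470.55897284,   0.        , 252.32720179],
       [  0.        , 470.55897284, 189.95629411],
       [  0.        ,   0.        ,   1.        ]]), 'xyz': array([ 0.31983482, -0.03490776,  1.20215436]), 'attitude': array([ 0.07286573, -0.69311805,  0.71405415, -0.06636744])}
```

View pics/top0.png

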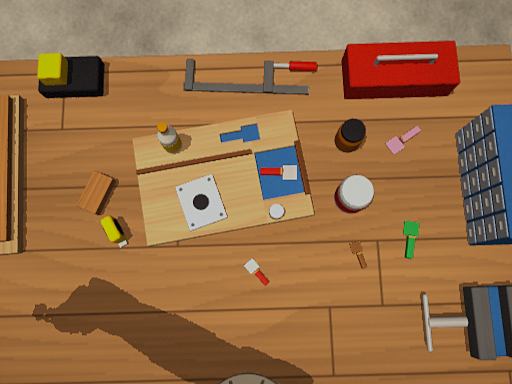

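View pics/scene0.png

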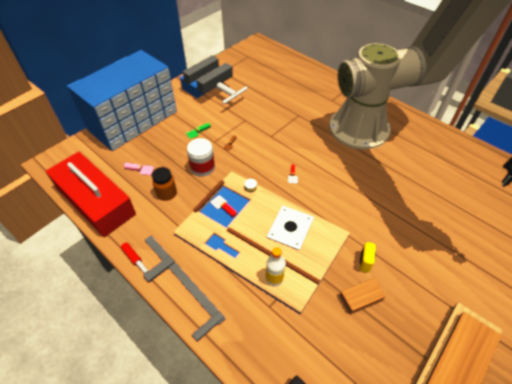

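```bash
cat >h.py <<'E'
from workcell import *
import cv2,numpy as np
from scipy.spatial.transform import Rotation as R
from scipy.optimize import minimize
CI={n:camera_info(n) for n in("scene","top")}
def proj(n,P):
    c=CI[n];r=R.from_quat(np.roll(c["attitude"],-1))
    q=r.inv().apply(np.asarray(P)-c["xyz"])@c["K"].T
    return q[:,:2]/q[:,2:]
def ray(n,px,z):
    c=CI[n];r=R.from_quat(np.roll(c["attitude"],-1))
    d=r.apply(np.linalg.inv(c["K"])@[px[0],px[1],1]);return c["xyz"]+d*(z-c["xyz"][2])/d[2]
S=6
def fill(n,P,box,hull=True):   # supersampled mask in box (l,t,w,h)
    l,t,w,h=box;p=((proj(n,P)-[l,t]+.5)*S-.5)
    if hull:p=cv2.convexHull(p.astype(np.float32))[:,0]
    m=np.zeros((h*S,w*S),np.uint8);cv2.fillPoly(m,[np.round(p*16).astype(np.int32)],1,shift=4);return m
def tf(v,P):
    c,s=np.cos(v[2]),np.sin(v[2]);P=np.asarray(P,float)
    return np.c_[v[0]+c*P[:,0]-s*P[:,1],v[1]+s*P[:,0]+c*P[:,1],P[:,2]]
def boxpts(x0,x1,y0,y1,z0,z1):return np.array([[x,y,z] for x in(x0,x1) for y in(y0,y1) for z in(z0,z1)])/1000
def fit(masks,render,v0,steps=(.01,.01,.1)):
    cr={}
    for n,m in masks.items():
        l,t,w,h=cv2.boundingRect(m.astype(np.uint8));b=(l-8,t-8,w+16,h+16)
        cr[n]=(b,m[b[1]:b[1]+b[3],b[0]:b[0]+b[2]].astype(float))
    def f(v):
        e=0
        for n,(b,m) in cr.items():
            r=render(n,v,b).astype(np.float32)
            r=r.reshape(b[3],S,b[2],S).mean((1,3));e+=((r-m)**2).sum()/m.sum()
        return e
    sx=np.array([v0]+[np.array(v0)+np.eye(3)[i]*steps[i] for i in range(3)])
    o=minimize(f,v0,method="Nelder-Mead",options=dict(initial_simplex=sx,xatol=1e-5,fatol=1e-6,maxiter=300))
    return o.x,o.fun
def r_tray(n,v,b):return fill(n,tf(v,boxpts(-125,160,-217,210,0,20)),b)
T=np.array([[95,-120],[141,-120],[141,-75],[130.5,-75],[130.5,-17],[105.5,-17],[105.5,-75],[95,-75]])/1000
def r_T(n,v,b):
    a=[fill(n,tf(v,np.c_[T,np.full(8,z)]),b,False) for z in(.01,.02)];return a[0]&a[1]
def r_plate(z):return lambda n,v,b:fill(n,tf(v,boxpts(-60,60,-50,50,z,z+10)),b)
def r_sp(z):return lambda n,v,b:fill(n,tf(v,boxpts(-47.5,10.5,-9,9,z,z+18)),b)|fill(n,tf(v,boxpts(10.5,47.5,-19,19,z,z+4)),b)
def blue(im):
    h=cv2.cvtColor(im,cv2.COLOR_BGR2HSV);return cv2.inRange(h,(100,120,60),(125,255,255))>0
def pick(n,lab,near=None):
    best=None
    for d in silhouettes(n,lab):
        l,t,w,h=d["box"];c=np.array([l+w/2,t+h/2]);print(n,lab,round(d["p"],2),d["box"],d["pixels"].sum())
        if best is None and (near is None or np.hypot(*(c-near))<25):best=d["pixels"]
    return best
E
python3 - <<'E'
from h import *
im={n:read_camera(n) for n in CI}
tr=[ray("top",p,.02)[:2] for p in((133,138),(293,111),(314,216),(147,244))];print(np.round(tr,3))
e=tr[0]-tr[1];yaw=np.arctan2(e[1],e[0])-np.pi/2;print("yaw",yaw)
c=np.mean(tr,0);R0=np.array([[np.cos(yaw),-np.sin(yaw)],[np.sin(yaw),np.cos(yaw)]])
v0=[*(c-R0@[.0175,-.0035]),yaw]
m={n:pick(n,"tray") for n in CI}
print("tray sil",[fit({n:m[n]},r_tray,v0) for n in m if m[n] is not None])
bm={}
for n in CI:
    b=blue(im[n]);q=proj(n,tf(v0,[[.118,-.07,.01]]))[0]
    k,lb=cv2.connectedComponents(b.astype(np.uint8));w=np.argwhere(b);l=lb[tuple(w[np.argmin(np.hypot(*(w-q[::-1]).T))])]
    bm[n]=lb==l;print(n,"T px",q,bm[n].sum())
for s in(["top"],["scene"],["top","scene"]):print("T",s,fit({n:bm[n] for n in s},r_T,v0))
cp=c
pm={n:pick(n,"plate",proj(n,[ray("top",(202,202),.03)])[0]) for n in CI}
pv=[*ray("top",(202,202),.03)[:2],yaw+.2]
for s in(["top"],["scene"],["top","scene"]):print("P",s,fit({n:pm[n] for n in s},r_plate(20),pv))
sv=[*ray("top",(280,172),.015)[:2],-1.57]
sm={n:pick(n,"spreader",proj(n,[[*sv[:2],.015]])[0]) for n in CI}
for s in(["top"],["scene"],["top","scene"]):
    try:print("S",s,fit({n:sm[n] for n in s},r_sp(10),sv))
    except Exception as e:print(s,e)
a=cv2.resize(im["top"][130:225,120:320],None,fx=3.9,fy=3.9,interpolation=cv2.INTER_CUBIC)
b=cv2.resize(im["top"][245:295,230:290],None,fx=3.9,fy=3.9,interpolation=cv2.INTER_CUBIC)
o=np.zeros((600,780,3),np.uint8);o[:a.shape[0],:a.shape[1]]=a[:600,:780];o[380:380+b.shape[0],:b.shape[1]]=b[:220]
cv2.imwrite("pics/crop1.png",o)
E
```

```text
[[ 0.705  0.282]
 [ 0.766 -0.141]
 [ 0.484 -0.181]
 [ 0.426  0.241]]
yaw 0.14284790915776346
scene tray 0.76 [173.7, 168.7, 174.3, 148.8] 10784
top tray 0.79 [132.1, 109.2, 178.9, 138.2] 15045
tray sil [(array([0.57946242, 0.05299431, 0.15933879]), np.float64(0.21683951931531242)), (array([0.58032749, 0.05201063, 0.15275563]), np.float64(0.19955237169823808))]
scene T px [221.88206737 246.02134278] 234
top T px [240.94748358 136.11973624] 404
T ['top'] (array([0.57993842, 0.05254828, 0.15681152]), np.float64(0.057186621429135505))
T ['scene'] (array([0.57865805, 0.0565133 , 0.12499655]), np.float64(0.2771182856999611))
T ['top', 'scene'] (array([0.58007305, 0.0533136 , 0.1486032 ]), np.float64(0.35500826958525583))
scene plate 0.89 [267.4, 208.5, 45.6, 40.3] 1234
top plate 0.78 [174.7, 172.1, 52.6, 57.9] 1859
P ['top'] (array([0.52938893, 0.10356072, 0.31046942]), np.float64(0.01445503671951864))
P ['scene'] (array([0.52932252, 0.10505838, 0.31556896]), np.float64(0.03168520015404498))
P ['top', 'scene'] (array([0.52947733, 0.10430666, 0.31310857]), np.float64(0.05312118765038046))
scene spreader 0.8 [210.9, 196.0, 24.0, 21.2] 247
scene spreader 0.71 [123.2, 163.4, 30.4, 11.7] 229
scene spreader 0.63 [220.3, 137.5, 15.9, 17.4] 85
scene spreader 0.61 [181.7, 125.6, 26.1, 13.4] 153
top spreader 0.85 [387.7, 122.1, 31.1, 30.7] 387
top spreader 0.75 [351.5, 240.5, 17.4, 29.4] 215
top spreader 0.73 [401.0, 220.4, 17.2, 39.1] 413
top spreader 0.65 [260.1, 165.7, 39.2, 12.8] 308
top spreader 0.46 [245.7, 258.3, 21.4, 25.5] 229
S ['top'] (array([ 0.60676162, -0.0969313 , -1.5812749 ]), np.float64(0.25166346008911183))
S ['scene'] (array([ 0.60438795, -0.09567637, -1.5842994 ]), np.float64(0.06160656236044719))
S ['top', 'scene'] (array([ 0.60437397, -0.09620556, -1.59683771]), np.float64(0.32659021774689034))
```

View pics/crop1.png

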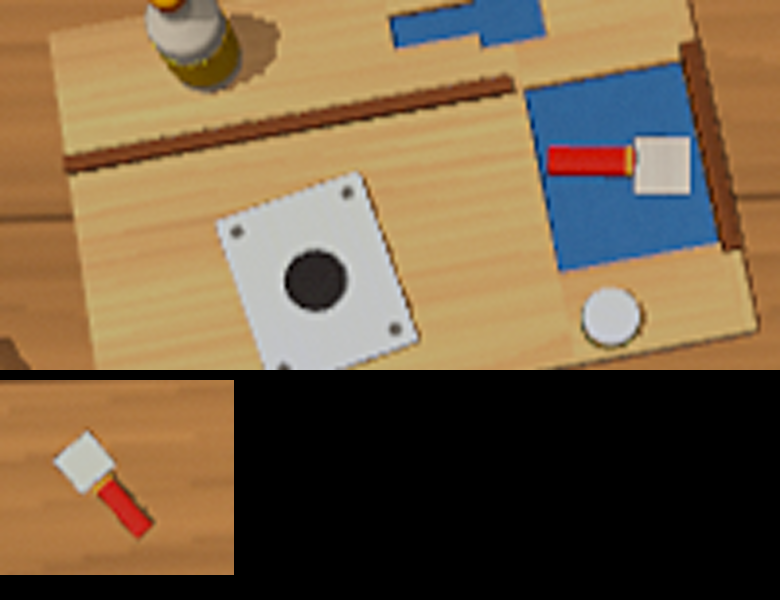

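The spreader could be one of two things. The red one in the rectangular recess is at (280,172), and a smaller red one lies on the bench at (257,272). The brown, green and pink ones are excluded. The crop confirms that the one in the recess is the larger red, so that is the one meant. The plate's disc is at (202,202) and the T recess at (241,134).

```bash
cat >>h.py <<'E'
def r_rect(n,v,b):
    a=[fill(n,tf(v,[[x/1000,y/1000,z] for x,y in((-64.5,-205),(63.5,-205),(63.5,-97),(-64.5,-97))]),b) for z in(.01,.02)];return a[0]&a[1]
def comp(b,q):
    k,lb=cv2.connectedComponents(b.astype(np.uint8));w=np.argwhere(b);return lb==lb[tuple(w[np.argmin(np.hypot(*(w-np.array(q)[::-1]).T))])]
def redwhite(im,roi):
    h=cv2.cvtColor(im,cv2.COLOR_BGR2HSV);nb=(~blue(im))&roi
    return comp(nb,np.argwhere(nb&(cv2.inRange(h,(0,150,80),(8,255,255))>0)).mean(0)[::-1])
def quat_inv(s):return R.from_quat(np.roll(s["orientation"],-1)).inv()
def toolrel(s,p,yaw_y):
    """shift cm & turn deg in tool axes to bring TCP to p, pointing down, jaw axis (tool y) along world angle yaw_y (mod pi)"""
    i=quat_inv(s);y=np.array([np.cos(yaw_y),np.sin(yaw_y),0]);o=[]
    for g in(1,-1):
        z=np.array([0,0,-1.]);Y=g*y;M=R.from_matrix(np.c_[np.cross(Y,z),Y,z]);o.append((i*M).as_rotvec())
    rv=min(o,key=np.linalg.norm)
    return np.round(i.apply(np.asarray(p)-s["tcp_pos"])*100,2),np.round(np.degrees(rv),2)
E
python3 - <<'E'
from h import *
im=read_camera("top");b=blue(im);v0=[.58,.0525,.155]
def hullm(m):
    p=np.argwhere(m)[:,::-1].astype(np.int32);o=np.zeros(m.shape,np.uint8);cv2.fillConvexPoly(o,cv2.convexHull(p),1);return o>0
q=proj("top",tf(v0,[[.118,-.07,.01],[-.05,-.15,.01]]))
tm=comp(b,q[0]);rm=hullm(comp(b,q[1]))
# joint: T and rect
l,t,w,h=cv2.boundingRect((tm|rm).astype(np.uint8))
v,f=fit({"top":tm|rm},lambda n,v,bx:r_T(n,v,bx)|r_rect(n,v,bx),v0);print("tray joint",v,f)
print("rect",fit({"top":rm},r_rect,v0)); 
roi=cv2.erode(rm.astype(np.uint8),np.ones((3,3)))>0
sm=redwhite(im,roi);print(sm.sum(),cv2.boundingRect(sm.astype(np.uint8)))
sp,f=fit({"top":sm},r_sp(10),[.604,-.096,-1.59]);print("sp",sp,f)
ti=lambda w:(lambda d:[np.cos(v[2])*d[0]+np.sin(v[2])*d[1],-np.sin(v[2])*d[0]+np.cos(v[2])*d[1]])(np.array(w[:2])-v[:2])
print("sp in tray",ti(sp),sp[2]-v[2],"plate",ti([.5294,.1038]))
for lab in("glue","wax"):
    m=pick("top",lab);
    if m is not None:print(lab,ti(ray("top",np.argwhere(m).mean(0)[::-1],.04)))
s=get_state()
g=sp[:2]+(-.008)*np.array([np.cos(sp[2]),np.sin(sp[2])]);print("grasp",g,"bay",tf(v,[[.118,-.0605,0]]))
try:print("gpo",grip_point_offset)
except Exception as e:print(e)
for z in(.10,.021):print(toolrel(s,[*g,z],sp[2]+np.pi/2))
E
```

```text
tray joint [0.5799395  0.05260308 0.15638417] 0.018054132723617354
rect (array([0.5796445 , 0.05216825, 0.15855847]), np.float64(0.009078621237253157))
406 (260, 165, 37, 15)
sp [ 0.60439697 -0.09520902 -1.64060626] 0.01594143442745358
sp in tray [np.float64(0.0011376386708141922), np.float64(-0.14981752628772663)] -1.7969904381313693 plate [np.float64(-0.04194896960494717), np.float64(0.058443558028481765)]
top glue 0.78 [156.5, 121.2, 24.3, 31.0] 521
glue [np.float64(0.13610141389374866), np.float64(0.11032275390738869)]
top wax 0.54 [267.1, 206.0, 18.1, 14.5] 206
wax [np.float64(-0.10280730380402046), np.float64(-0.12447366976956602)]
grasp [ 0.60495499 -0.08722851] bay [[0.70592226 0.01121958 0.        ]]
gpo 0.0187
(array([-59.39, -43.06,  13.13]), array([ 1.000e-02, -1.000e-02,  7.212e+01]))
(array([-59.39, -43.06,  21.03]), array([ 1.000e-02, -1.000e-02,  7.212e+01]))
```

Request:
send_rows:
  series: [-59.4,-43.1,3,0,0,72.1,0.5,-59.4,-43.1,3,0,0,72.1,0.5,-59.4,-43.1,3,0,0,72.1,0.5,-59.4,-43.1,3,0,0,72.1,0.5,-59.4,-43.1,3,0,0,72.1,0.5,-59.4,-43.1,3,0,0,72.1,0.5,-59.4,-43.1,3,0,0,72.1,0.5,-59.4,-43.1,3,0,0,72.1,0.5,-59.4,-43.1,3,0,0,72.1,0.5,-59.4,-43.1,3,0,0,72.1,0.5]

```text
clock: 1.48
tcp_pos: [0.4366, 0.1793, 0.2146]
orientation: [0.0, 0.73, 0.683, 0.001]
wrist_force: [1.0, 1.0, -0.3]
finger_gap: 0.0427
```

```bash
cat >rel.py <<'E'
import sys
from h import *
a=list(map(float,sys.argv[1:]));s=get_state()   # world x y z jawyaw, repeated
print(round(float(s["clock"]),2),np.round(s["tcp_pos"],4),"F",np.round(s["wrist_force"],1),"gap",round(float(s["finger_gap"]),4),"q",np.round(s["joint_pos"],2))
for i in range(0,len(a),4):print(*toolrel(s,a[i:i+3],a[i+3]))
E
python3 rel.py .605 -.0872 .10 -.07 .605 -.0872 .021 -.07
```

```text
1.48 [0.4366 0.1793 0.2146] F [ 1.   1.  -0.3] gap 0.0427 q [ 0.22  0.12 -0.24  1.21  0.    1.86]
[-25.47  18.58  11.47] [ 0.06 -0.03  0.17]
[-25.47  18.57  19.37] [ 0.06 -0.03  0.17]
```

Request:
send_rows:
  series: [-25.4,18.6,11.5,0,0,0.2,0.5,-25.4,18.6,11.5,0,0,0.2,0.5,-25.4,18.6,11.5,0,0,0.2,0.5,-25.4,18.6,11.5,0,0,0.2,0.5,-25.4,18.6,11.5,0,0,0.2,0.5,-25.4,18.6,11.5,0,0,0.2,0.5,-25.4,18.6,11.5,0,0,0.2,0.5,-25.4,18.6,11.5,0,0,0.2,0.5,-25.4,18.6,11.5,0,0,0.2,0.5,-25.4,18.6,11.5,0,0,0.2,0.5]

```text
clock: 2.32
tcp_pos: [0.606, -0.0857, 0.0974]
orientation: [-0.001, 0.731, 0.683, -0.001]
wrist_force: [0.2, 0.8, 0.0]
finger_gap: 0.0426
```

```bash
python3 rel.py .605 -.0872 .10 -.07 .605 -.0872 .021 -.07
```

```text
2.32 [ 0.606  -0.0857  0.0974] F [0.2 0.8 0. ] gap 0.0426 q [-0.27  0.45 -0.08  1.04  0.    1.37]
[-0.16 -0.09 -0.26] [-0.13 -0.04  0.12]
[-0.16 -0.07  7.64] [-0.13 -0.04  0.12]
```

Request:
send_rows:
  series: [-0.15,-0.1,3,0,0,0.1,0.5,-0.15,-0.1,5.5,0,0,0.1,0.5,-0.15,-0.1,7,0,0,0.1,0.5,-0.15,-0.1,7.5,0,0,0.1,0.5,-0.15,-0.1,7.5,0,0,0.1,0.5,-0.15,-0.1,7.5,0,0,0.1,0.5]

```text
clock: 2.82
tcp_pos: [0.6052, -0.0843, 0.0255]
orientation: [0.0, 0.73, 0.684, 0.0]
wrist_force: [-0.3, -0.0, 0.6]
finger_gap: 0.043
```

```bash
python3 rel.py .605 -.0872 .0215 -.07; python3 - <<'E'
from h import *
o=[]
for n,(x,y) in(("top",(280,172)),("scene",(225,210))):
    im=read_camera(n);o.append(cv2.resize(im[y-40:y+40,x-55:x+55],None,fx=3.6,fy=3.6,interpolation=cv2.INTER_CUBIC))
cv2.imwrite("pics/g1.png",np.hstack(o))
E
```

```text
2.82 [ 0.6052 -0.0843  0.0255] F [-0.3 -0.   0.6] gap 0.043 q [-0.27  0.51 -0.18  0.88  0.    1.37]
[-0.29 -0.    0.4 ] [0.06 0.   0.28]
```

View pics/g1.png

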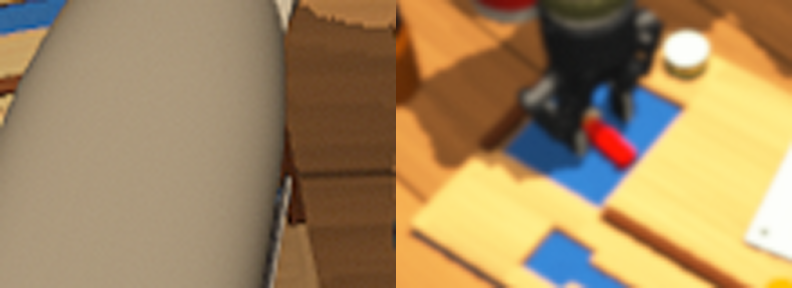

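Request:
send_rows:
  series: [-0.3,0,0.4,0,0,0.2,0.5,-0.3,0,0.4,0,0,0.2,0.5,-0.3,0,0.4,0,0,0.2,0.1,-0.3,0,0.4,0,0,0.2,0.1,-0.3,0,0.4,0,0,0.2,0.1,-0.3,0,0.4,0,0,0.2,0.1,-0.3,0,0.4,0,0,0.2,0.1,-0.3,0,0.4,0,0,0.2,0.1]
  newtons: 40

```text
clock: 3.58
tcp_pos: [0.6051, -0.0883, 0.0207]
orientation: [0.0, 0.731, 0.682, 0.0]
wrist_force: [0.3, 0.2, 4.6]
finger_gap: 0.0167
```

```bash
python3 rel.py .605 -.0872 .0215 -.07 .605 -.0872 .10 -.07
```

```text
3.58 [ 0.6051 -0.0883  0.0207] F [0.3 0.2 4.6] gap 0.0167 q [-0.28  0.52 -0.18  0.87 -0.    1.36]
[ 0.11 -0.02 -0.08] [0.04 0.01 0.01]
[ 0.11 -0.01 -7.93] [0.04 0.01 0.01]
```

Request:
send_rows:
  series: [0,0,-1,0,0,0,0.1,0,0,-3,0,0,0,0.1,0,0,-5,0,0,0,0.1,0,0,-6,0,0,0,0.1,0,0,-6,0,0,0,0.1,0,0,-6,0,0,0,0.1]

```text
clock: 4.08
tcp_pos: [0.6051, -0.0881, 0.0806]
orientation: [0.0, 0.731, 0.682, 0.0]
wrist_force: [0.2, 0.4, -0.4]
finger_gap: 0.0169
```

```bash
python3 rel.py .7061 .0101 .08 .1564
```

```text
4.08 [ 0.6051 -0.0881  0.0806] F [ 0.2  0.4 -0.4] gap 0.0169 q [-0.28  0.46 -0.11  1.    0.    1.36]
[10.5   9.39  0.07] [ 7.000e-02  1.000e-02 -1.295e+01]
```

Request:
send_rows:
  series: [2.6,2.3,0,0,0,-3.2,0.1,5.2,4.6,0,0,0,-6.5,0.1,7.8,7,0,0,0,-9.7,0.1,9.5,8.5,0,0,0,-12,0.1,10.5,9.4,0,0,0,-13,0.1,10.5,9.4,0,0,0,-13,0.1,10.5,9.4,0,0,0,-13,0.1,10.5,9.4,0,0,0,-13,0.1,10.5,9.4,0,0,0,-13,0.1]

```text
clock: 4.83
tcp_pos: [0.7047, 0.0093, 0.0795]
orientation: [-0.001, 0.65, 0.76, -0.001]
wrist_force: [-0.8, 0.3, -1.7]
finger_gap: 0.0165
```

```bash
python3 rel.py .7061 .0101 .08 .1564 .7061 .0101 .035 .1564;  python3 - <<'E'
from h import *
im={n:read_camera(n) for n in CI}
q=proj("scene",[[.706,0,.06]])[0].astype(int);a=im["scene"][q[1]-50:q[1]+50,q[0]-50:q[0]+50]
q=proj("top",[[.706,0,.06]])[0].astype(int);b=im["top"][q[1]-50:q[1]+50,q[0]-50:q[0]+50]
cv2.imwrite("pics/g2.png",cv2.resize(np.hstack([a,b]),None,fx=4,fy=4,interpolation=cv2.INTER_CUBIC))
E
```

```text
4.83 [0.7047 0.0093 0.0795] F [-0.8  0.3 -1.7] gap 0.0165 q [-0.1   0.64  0.18  1.12 -0.    1.31]
[ 0.06  0.15 -0.05] [-0.1  -0.02 -0.03]
[0.06 0.16 4.45] [-0.1  -0.02 -0.03]
```

View pics/g2.png

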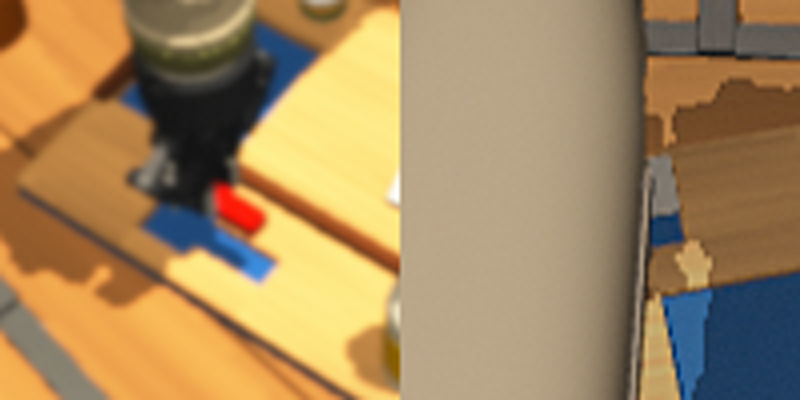

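Request:
send_rows:
  series: [0.05,0.15,1.5,0,0,0,0.1,0.05,0.15,3,0,0,0,0.1,0.05,0.15,4.2,0,0,0,0.1,0.05,0.15,4.4,0,0,0,0.1,0.05,0.15,4.4,0,0,0,0.1,0.05,0.15,4.4,0,0,0,0.1,0.05,0.15,4.4,0,0,0,0.1]

```text
clock: 5.52
tcp_pos: [0.7079, 0.0107, 0.0373]
orientation: [0.001, 0.649, 0.76, 0.0]
wrist_force: [0.1, 0.1, 0.0]
finger_gap: 0.0169
```

```bash
python3 rel.py .7061 .0101 .035 .1564 .7061 .0101 .021 .1564;  python3 - <<'E'
from h import *
s=get_state();v=[.57994,.0526,.1564];z=(s["tcp_pos"][2]-.0207+.010)
yaw=.1564-np.pi/2;u=np.array([np.cos(yaw),np.sin(yaw)]);o=s["tcp_pos"][:2]+.0069*u
sv=[*o,yaw]
im={n:read_camera(n) for n in CI};out=[]
for n in CI:
    a=cv2.resize(im[n],None,fx=4,fy=4,interpolation=cv2.INTER_CUBIC)
    def dr(P,c):
        p=(proj(n,P)+.5)*4-.5;cv2.polylines(a,[np.round(p).astype(int)],True,c,1,cv2.LINE_AA)
    for zz in(.018,):
        Z=z+zz
        dr(tf(sv,[[x/1000,y/1000,Z] for x,y in((-47.5,-9),(10.5,-9),(10.5,9),(-47.5,9))]),(0,255,0))
        dr(tf(sv,[[x/1000,y/1000,z+.004] for x,y in((10.5,-19),(47.5,-19),(47.5,19),(10.5,19))]),(0,255,0))
    dr(tf(sv,[[-.0475,-.009,z],[-.0475,.009,z],[-.0475,.009,z+.018],[-.0475,-.009,z+.018]]),(0,255,0))
    dr(tf(v,np.c_[T,np.full(8,.02)]),(255,0,255))
    q=(proj(n,[[.706,0,.03]])[0]*4).astype(int);out.append(a[q[1]-200:q[1]+200,q[0]-200:q[0]+200])
cv2.imwrite("pics/g3.png",np.hstack(out))
E
```

```text
5.52 [0.7079 0.0107 0.0373] F [0.1 0.1 0. ] gap 0.0169 q [-0.1   0.67  0.13  1.03  0.    1.32]
[-0.03 -0.19  0.23] [0.09 0.02 0.03]
[-0.03 -0.19  1.63] [0.09 0.02 0.03]
```

View pics/g3.png

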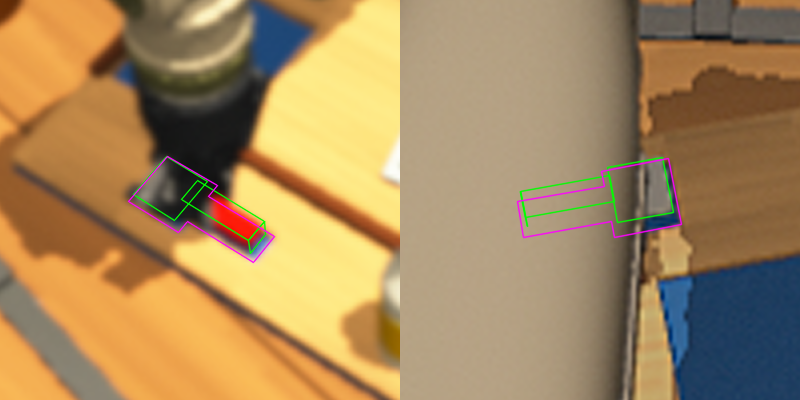

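Request:
send_rows:
  series: [0,-0.2,0.3,0,0,0,0.1,0,-0.2,0.6,0,0,0,0.1,0,-0.2,0.6,0,0,0,0.1,0,-0.2,0.6,0,0,0,0.1,0,-0.2,0.6,0,0,0,0.1,0,-0.2,0.6,0,0,0,0.1]

```text
clock: 6.12
tcp_pos: [0.7053, 0.0105, 0.0303]
orientation: [0.0, 0.649, 0.76, 0.0]
wrist_force: [0.3, -0.2, -1.5]
finger_gap: 0.0166
```

```bash
python3 rel.py .7061 .0101 .021 .1564
```

```text
6.12 [0.7053 0.0105 0.0303] F [ 0.3 -0.2 -1.5] gap 0.0166 q [-0.1   0.67  0.12  1.02  0.    1.31]
[-0.06  0.07  0.93] [ 0.01 -0.    0.05]
```

Request:
send_rows:
  series: [-0.05,0.05,0.3,0,0,0,0.1,-0.05,0.05,0.6,0,0,0,0.1,-0.05,0.05,0.9,0,0,0,0.1,-0.05,0.05,0.9,0,0,0,0.1,-0.05,0.05,0.9,0,0,0,0.1]

```text
clock: 6.53
tcp_pos: [0.7056, 0.0101, 0.0209]
orientation: [-0.0, 0.649, 0.76, -0.0]
wrist_force: [0.1, -0.4, -0.3]
finger_gap: 0.0165
```

```bash
python3 rel.py .7061 .0101 .021 .1564
```

```text
6.53 [0.7056 0.0101 0.0209] F [ 0.1 -0.4 -0.3] gap 0.0165 q [-0.1   0.68  0.11  1.    0.    1.31]
[-0.01  0.05 -0.01] [-0.02 -0.01  0.04]
```

Request:
send_rows:
  series: [0,0,0,0,0,0,0.4,0,0,0,0,0,0,0.4,0,0,0,0,0,0,0.4,0,0,-1,0,0,0,0.4,0,0,-4,0,0,0,0.4,0,0,-8,0,0,0,0.4,0,0,-12,0,0,0,0.4,0,0,-12,0,0,0,0.4]

```text
clock: 7.2
tcp_pos: [0.7105, 0.0097, 0.1524]
orientation: [0.006, 0.649, 0.76, 0.004]
wrist_force: [0.6, 0.7, 1.0]
finger_gap: 0.0342
```

```bash
python3 - <<'E'
from h import *
# plate push pose: behind -x edge, tool y along tray y
v=[.57994,.0526,.1564];p=[.5294,.1038];
t=tf(v,[[-.135,.0584,.12]])[0];print(t)
np.save("t.npy",t)
E
python3 rel.py .43 .09 .13 1.7272
```

```text
[0.43749118 0.08925917 0.12      ]
7.2 [0.7105 0.0097 0.1524] F [0.6 0.7 1. ] gap 0.0342 q [-0.1   0.6   0.3   1.25  0.    1.31]
[ 12.33 -26.47   1.8 ] [  0.49   0.83 -89.95]
```

Request:
send_rows:
  series: [12,-26.5,2,0,0,-90,0.7,12,-26.5,2,0,0,-90,0.7,12,-26.5,2,0,0,-90,0.7,12,-26.5,2,0,0,-90,0.7,12,-26.5,2,0,0,-90,0.7,12,-26.5,2,0,0,-90,0.7,12,-26.5,2,0,0,-90,0.7,12,-26.5,2,0,0,-90,0.7,12,-26.5,2,0,0,-90,0.7,12,-26.5,2,0,0,-90,0.7]

```text
clock: 8.03
tcp_pos: [0.4247, 0.0875, 0.1223]
orientation: [0.001, 0.078, 0.997, 0.0]
wrist_force: [0.4, -0.7, 0.3]
finger_gap: 0.0594
```

```bash
python3 rel.py .43 .09 .10 1.7272;python3 - <<'E'
from h import *
v=[.57994,.0526,.1564]
im=read_camera("top")
bay=tf(v,[[.118,-.0685,0]])[0]
m=np.zeros(im.shape[:2],np.uint8)
P=proj("top",tf(v,np.c_[T,np.full(8,.02)]));cv2.fillPoly(m,[np.round(P).astype(int)],1)
h=cv2.cvtColor(im,cv2.COLOR_BGR2HSV);wood=cv2.inRange(h,(10,60,60),(30,255,255))>0
sm=(m>0)&~blue(im);sm&=~wood|(h[...,1]<70)
print(sm.sum(),fit({"top":sm},r_sp(10),[*bay[:2],v[2]-np.pi/2]),"want",bay,v[2]-np.pi/2)
a=[cv2.resize(im[95:190,200:300],(400,380),interpolation=cv2.INTER_CUBIC)]
i2=read_camera("scene");q=proj("scene",[bay])[0].astype(int);a.append(cv2.resize(i2[q[1]-47:q[1]+48,q[0]-50:q[0]+50],(400,380),interpolation=cv2.INTER_CUBIC))
cv2.imwrite("pics/s1.png",np.hstack(a))
E
```

```text
8.03 [0.4247 0.0875 0.1223] F [ 0.4 -0.7  0.3] gap 0.0594 q [ 0.02  0.11 -0.49  0.97  0.    0.17]
[-0.48  0.33  2.23] [  0.     0.11 -17.94]
422 (array([ 0.70644662,  0.0032326 , -1.40027043]), np.float64(0.15090910417880193)) want [0.70716952 0.00331613 0.        ] -1.4143963267948965
```

View pics/s1.png

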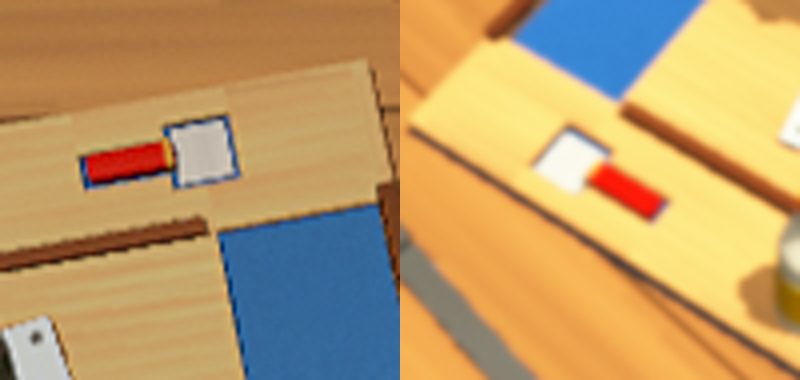

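The spreader is seated: in the top view the blade is at about (250,133) with an even blue margin all round, and the scene view agrees. Next is the plate. I'll come down behind its -x edge with the jaws along tray y.

Request:
send_rows:
  series: [-0.2,0.1,2,0,0,-18,0.7,-0.2,0.1,4,0,0,-18,0.7,-0.2,0.1,6,0,0,-18,0.7,-0.2,0.1,8,0,0,-18,0.7,-0.2,0.1,9.5,0,0,-18,0.7,-0.2,0.1,10,0,0,-18,0.7,-0.2,0.1,10,0,0,-18,0.7,-0.2,0.1,10,0,0,-18,0.7]

```text
clock: 8.8
tcp_pos: [0.4279, 0.0878, 0.0218]
orientation: [0.0, -0.074, 0.997, 0.0]
wrist_force: [0.7, -0.3, -0.9]
finger_gap: 0.0599
```

```bash
cat >tr.py <<'E'
import sys
from h import *
# args: tray x y z(mm) targets; jaw axis: first arg 'y' or 'x'
V=[.57994,.0526,.1564];a=list(map(float,sys.argv[2:]));s=get_state()
d=s["tcp_pos"][:2]-np.array(V[:2]);c,n=np.cos(V[2]),np.sin(V[2]);F=s["wrist_force"]
print(round(float(s["clock"]),2),"tcp tray mm",np.round(1000*np.array([c*d[0]+n*d[1],-n*d[0]+c*d[1],s["tcp_pos"][2]]),1),"F tray",np.round([c*F[0]+n*F[1],-n*F[0]+c*F[1],F[2]],1),"gap",round(float(s["finger_gap"]),3),"q6",round(float(s["joint_pos"][5]),2))
for i in range(0,len(a),3):print(*toolrel(s,tf(V,[np.array(a[i:i+3])/1000])[0],V[2]+(np.pi/2 if sys.argv[1]=="y" else 0)))
E
python3 tr.py y -125 58 19.5 -80 58 19.5
```

```text
8.8 tcp tray mm [-144.7   58.4   21.8] F tray [ 0.7 -0.4 -0.9] gap 0.06 q6 -0.13
[-1.97 -0.03  0.23] [ 0.    0.02 -0.43]
[-6.47  0.01  0.23] [ 0.    0.02 -0.43]
```

Request:
send_rows:
  series: [-1,0,0.2,0,0,-0.4,0.7,-2,0,0.2,0,0,-0.4,0.7,-2.7,0,0.2,0,0,-0.4,0.7,-3.4,0,0.2,0,0,-0.4,0.7,-4,0,0.2,0,0,-0.4,0.7,-4.5,0,0.2,0,0,-0.4,0.7,-5,0,0.2,0,0,-0.4,0.7,-5.5,0,0.2,0,0,-0.4,0.7,-6,0,0.2,0,0,-0.4,0.7,-6,0,0.2,0,0,-0.4,0.7]

```text
clock: 9.63
tcp_pos: [0.4887, 0.0967, 0.0194]
orientation: [0.001, -0.078, 0.997, -0.0]
wrist_force: [-0.3, 0.2, -0.6]
finger_gap: 0.0596
```

```bash
python3 tr.py y -71 58 19.5; cat >pl.py <<'E'
from h import *
import sys
V=[.57994,.0526,.1564]
im={n:read_camera(n) for n in CI}
for n in CI:
    m=pick(n,"plate")
    if m is None:print(n,"none");continue
    p,f=fit({n:m},r_plate(float(sys.argv[1])),[*tf(V,[[float(sys.argv[2])/1000,float(sys.argv[3])/1000,0]])[0][:2],V[2]],(.005,.005,.05))
    d=p[:2]-np.array(V[:2]);c,s=np.cos(V[2]),np.sin(V[2])
    print(n,"plate tray mm",np.round([1000*(c*d[0]+s*d[1]),1000*(-s*d[0]+c*d[1])],1),"yaw",round(p[2]-V[2],3),"err",round(f,3))
if len(sys.argv)>4:
    o=[]
    for n in CI:
        q=proj(n,tf(V,[[0,float(sys.argv[3])/1000,.03]]))[0].astype(int)
        o.append(cv2.resize(im[n][max(q[1]-60,0):q[1]+60,max(q[0]-65,0):q[0]+65],(390,360),interpolation=cv2.INTER_CUBIC))
    cv2.imwrite(sys.argv[4],np.hstack(o))
E
python3 pl.py 20 -12 58 pics/p1.png
```

```text
9.63 tcp tray mm [-83.2  57.8  19.4] F tray [-0.2  0.3 -0.6] gap 0.06 q6 -0.12
[-1.22  0.02 -0.01] [-0.03  0.13  0.04]
scene plate 0.59 [255.0, 213.1, 49.7, 43.5] 1219
scene plate tray mm [-11.4  50.4] yaw 0.004 err 0.067
top plate 0.85 [203.6, 162.8, 21.4, 44.4] 514
top plate 0.45 [159.7, 123.1, 20.1, 29.1] 563
top plate tray mm [ 4.2 49.9] yaw 0.003 err 1.148
```

View pics/p1.png

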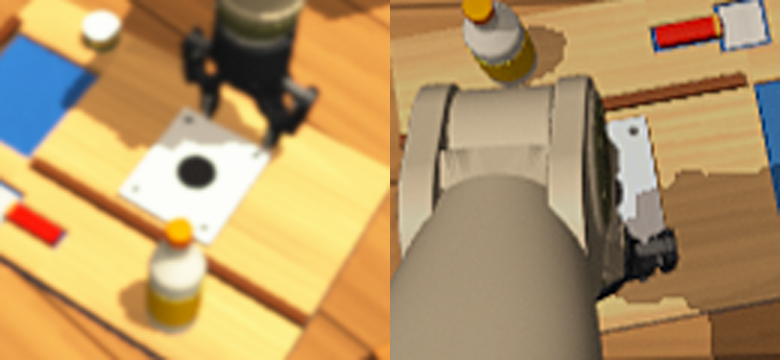

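The plate is now square, with yaw about 0.004 rad and its centre at tray (-11, 50). The disc shows at (196,172) in the left crop. I'll push the last 12 mm onto the fence slowly.

Request:
send_rows:
  series: [-0.3,0,0,0,0,0,0.7,-0.6,0,0,0,0,0,0.7,-0.8,0,0,0,0,0,0.7,-1,0,0,0,0,0,0.7,-1.1,0,0,0,0,0,0.7,-1.2,0,0,0,0,0,0.7,-1.2,0,0,0,0,0,0.7]

```text
clock: 10.42
tcp_pos: [0.4971, 0.0985, 0.0191]
orientation: [-0.001, -0.079, 0.997, -0.0]
wrist_force: [-6.5, -1.1, 3.7]
finger_gap: 0.0596
```

```bash
python3 tr.py y -71 58 19.5; python3 pl.py 20 0 50
```

```text
10.42 tcp tray mm [-74.7  58.3  19.1] F tray [-6.6 -0.1  3.7] gap 0.06 q6 -0.12
[-0.37 -0.03 -0.04] [ 0.   -0.17  0.05]
scene plate 0.94 [255.7, 214.7, 48.9, 45.4] 1247
scene plate tray mm [-3.5 50.5] yaw 0.017 err 0.081
top none
```

Request:
send_rows:
  series: [-0.2,0,0,0,0,0,0.7,-0.4,0,0,0,0,0,0.7,-0.4,0,0,0,0,0,0.7,-0.4,0,0,0,0,0,0.7]

```text
clock: 10.95
tcp_pos: [0.4993, 0.0989, 0.0188]
orientation: [-0.003, -0.079, 0.997, -0.0]
wrist_force: [-9.0, -1.9, 6.8]
finger_gap: 0.0597
```

```bash
python3 tr.py y -71 58 19.5; python3 pl.py 20 0 50; python3 - <<'E'
from h import *
# fence top/foot lines vs picture
im=read_camera("scene");V=[.57994,.0526,.1564]
a=cv2.resize(im,None,fx=6,fy=6,interpolation=cv2.INTER_CUBIC)
def dr(P,c):cv2.polylines(a,[np.round((proj("scene",tf(V,np.array(P)/1000))+.5)*6-.5).astype(int)],False,c,1,cv2.LINE_AA)
for x,z in((60,32),(72,32),(72,20)):dr([[x,-90,z],[x,210,z]],(255,0,255))
dr([[-64.5,-97,20],[63.5,-97,20],[63.5,-205,20],[-64.5,-205,20],[-64.5,-97,20]],(255,0,255))
q=(proj("scene",tf(V,[[40,10,.03]]/np.array(1000.)))[0]*6).astype(int)
cv2.imwrite("pics/f1.png",a[q[1]-300:q[1]+300,q[0]-400:q[0]+400])
E
```

```text
10.95 tcp tray mm [-72.4  58.3  18.8] F tray [-9.2 -0.5  6.8] gap 0.06 q6 -0.12
[-0.14 -0.03 -0.07] [-0.01 -0.34  0.05]
scene plate 0.61 [255.7, 214.4, 46.4, 40.6] 1126
scene plate tray mm [-6.1 50. ] yaw 0.005 err 0.159
top plate 0.64 [206.2, 160.5, 19.0, 41.0] 514
top plate 0.57 [130.9, 112.3, 182.2, 121.5] 10366
top plate tray mm [15.8 49.9] yaw 0.001 err 1.162
```

View pics/f1.png

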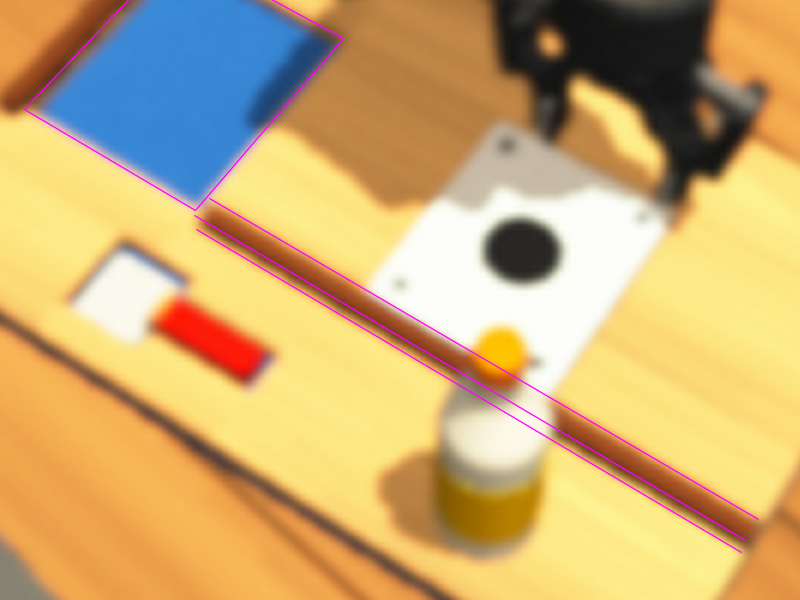

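The plate sits against the fence all along its edge, with its -x corners under the fingers at (548,140) and (668,205). I'll back off, rise, and go round to its +y side.

Request:
send_rows:
  series: [0.8,0,0,0,0,0,0.7,1.8,0,0,0,0,0,0.7,2.2,0,-1,0,0,0,0.7,2.2,0,-4,0,0,0,0.7,2.2,0,-6,0,0,0,0.7,2.2,0,-7,0,0,0,0.7]

```text
clock: 11.7
tcp_pos: [0.4826, 0.0959, 0.0926]
orientation: [0.003, -0.079, 0.997, -0.0]
wrist_force: [0.6, -0.1, -0.5]
finger_gap: 0.0598
```

```bash
python3 tr.py x -2 130 80
```

```text
11.7 tcp tray mm [-89.4  58.   92.6] F tray [ 0.6 -0.2 -0.5] gap 0.06 q6 -0.12
[-8.75  7.19  1.3 ] [ -0.25   0.21 -89.94]
```

Request:
send_rows:
  series: [-2,2,0,0,0,90,0.7,-4,4,0,0,0,90,0.7,-6,6,0,0,0,90,0.7,-8,7,0,0,0,90,0.7,-8.7,7.2,0,0,0,90,0.7,-8.7,7.2,0,0,0,90,0.7,-8.7,7.2,0,0,0,90,0.7,-8.7,7.2,0,0,0,90,0.7,-8.7,7.2,0,0,0,90,0.7,-8.7,7.2,0,0,0,90,0.7]

```text
clock: 12.53
tcp_pos: [0.5555, 0.1807, 0.0893]
orientation: [0.0, 0.522, 0.853, 0.0]
wrist_force: [-0.0, -0.2, -0.1]
finger_gap: 0.0601
```

```bash
python3 tr.py x -2 130 19.5
```

```text
12.53 tcp tray mm [ -4.2 130.3  89.3] F tray [-0.  -0.2 -0.1] gap 0.06 q6 1.28
[-0.1   0.19  6.98] [ 3.00e-02 -1.00e-02  1.81e+01]
```

Request:
send_rows:
  series: [0,0.2,0,0,0,18,0.7,0,0.2,0,0,0,18,0.7,0,0.2,2,0,0,18,0.7,0,0.2,4,0,0,18,0.7,0,0.2,6,0,0,18,0.7,0,0.2,6.8,0,0,18,0.7,0,0.2,6.8,0,0,18,0.7,0,0.2,6.8,0,0,18,0.7,0,0.2,6.8,0,0,18,0.7]

```text
clock: 13.28
tcp_pos: [0.5582, 0.1817, 0.0225]
orientation: [0.001, 0.647, 0.763, 0.001]
wrist_force: [-0.1, 0.7, 0.7]
finger_gap: 0.0597
```

```bash
python3 tr.py x -2 130 19.5 -2 112 19.5 -2 -30 19.5; python3 pl.py 20 0 50
```

```text
13.28 tcp tray mm [ -1.4 130.9  22.5] F tray [0.  0.7 0.7] gap 0.06 q6 1.58
[-0.09 -0.06  0.3 ] [ 0.11 -0.01  0.44]
[-1.89 -0.08  0.3 ] [ 0.11 -0.01  0.44]
[-16.09  -0.19   0.29] [ 0.11 -0.01  0.44]
scene plate 0.9 [255.5, 214.4, 40.4, 42.2] 1055
scene plate 0.74 [265.4, 246.4, 20.4, 40.8] 586
scene plate tray mm [-3.6 48.9] yaw 0.05 err 0.239
top plate 0.76 [175.3, 158.6, 48.4, 56.1] 1812
top plate 0.4 [160.0, 107.7, 157.5, 137.7] 12096
top plate tray mm [ 0.2 49.2] yaw 0.0 err 0.014
```

Request:
send_rows:
  series: [-0.8,-0.1,0.3,0,0,0.4,0.7,-1.5,-0.1,0.3,0,0,0.4,0.7,-2.1,-0.1,0.3,0,0,0.4,0.7,-2.8,-0.1,0.3,0,0,0.4,0.7,-3.5,-0.1,0.3,0,0,0.4,0.7,-4.2,-0.1,0.3,0,0,0.4,0.7,-4.9,-0.1,0.3,0,0,0.4,0.7,-5.6,-0.1,0.3,0,0,0.4,0.7,-6.3,-0.1,0.3,0,0,0.4,0.7,-7,-0.1,0.3,0,0,0.4,0.7]

```text
clock: 14.32
tcp_pos: [0.5671, 0.112, 0.0182]
orientation: [-0.001, 0.649, 0.76, -0.0]
wrist_force: [-2.7, 4.8, 1.2]
finger_gap: 0.06
```

```bash
python3 tr.py x -2 0 19.5 ; python3 pl.py 20 0 5
```

```text
14.32 tcp tray mm [-3.4 60.6 18.2] F tray [-1.9  5.2  1.2] gap 0.06 q6 1.47
[-6.06  0.14 -0.14] [-0.06 -0.06  0.05]
scene plate 0.89 [241.9, 206.8, 32.2, 41.8] 827
scene plate tray mm [-5.5 -0.1] yaw 0.001 err 0.412
top plate 0.75 [201.3, 153.3, 43.6, 52.7] 1695
top plate tray mm [-0.7 -3. ] yaw -0.003 err 0.101
```

Request:
send_rows:
  series: [-0.8,0.1,-0.1,0,0,0,0.7,-1.6,0.1,-0.1,0,0,0,0.7,-2.4,0.1,-0.1,0,0,0,0.7,-3.2,0.1,-0.1,0,0,0,0.7,-4,0.1,-0.1,0,0,0,0.7,-4.8,0.1,-0.1,0,0,0,0.7,-5.6,0.1,-0.1,0,0,0,0.7,-6.4,0.1,-0.1,0,0,0,0.7,-7.2,0.1,-0.1,0,0,0,0.7,-8,0.1,-0.1,0,0,0,0.7]

```text
clock: 15.35
tcp_pos: [0.5814, 0.0326, 0.0193]
orientation: [0.0, 0.649, 0.76, 0.0]
wrist_force: [-0.4, 2.5, -1.2]
finger_gap: 0.0597
```

```bash
python3 tr.py x -2 -50 19.5 ; python3 pl.py 20 0 -75
```

```text
15.35 tcp tray mm [ -1.7 -20.   19.3] F tray [ 0.   2.5 -1.2] gap 0.06 q6 1.33
[-3.   -0.03 -0.02] [ 0.01 -0.    0.04]
scene plate 0.73 [218.8, 197.3, 29.6, 37.7] 696
scene plate 0.48 [205.5, 234.7, 31.0, 21.1] 305
scene plate 0.19 [336.5, 277.2, 47.6, 32.9] 1008
scene plate tray mm [ -1.2 -80.6] yaw -0.001 err 0.536
top plate 0.72 [238.7, 147.1, 37.0, 56.3] 1502
top plate tray mm [  0.4 -90.5] yaw 0.064 err 0.208
```

Request:
send_rows:
  series: [-0.6,0,0,0,0,0,0.7,-1.2,0,0,0,0,0,0.7,-1.8,0,0,0,0,0,0.7,-2.4,0,0,0,0,0,0.7,-3,0,0,0,0,0,0.7,-3.6,0,0,0,0,0,0.7,-4.2,0,0,0,0,0,0.7,-4.8,0,0,0,0,0,0.7,-5.3,0,0,0,0,0,0.7,-5.3,0,0,0,0,0,0.7]

```text
clock: 16.38
tcp_pos: [0.5898, -0.0208, 0.0191]
orientation: [0.001, 0.65, 0.76, -0.001]
wrist_force: [0.7, -0.0, -0.5]
finger_gap: 0.0598
```

```bash
python3 tr.py x -2 -89 19.5 ; python3 pl.py 15 0 -135 pics/d1.png
```

```text
16.38 tcp tray mm [ -1.7 -74.   19.1] F tray [ 0.7 -0.1 -0.5] gap 0.06 q6 1.24
[-1.5  -0.03 -0.04] [-0.01  0.1  -0.05]
scene plate 0.77 [203.4, 192.4, 29.9, 35.8] 563
scene plate 0.44 [175.1, 177.0, 171.6, 138.8] 10185
scene plate 0.15 [204.9, 233.7, 34.0, 23.6] 246
scene plate tray mm [  -2.6 -130.6] yaw 0.021 err 0.712
top plate 0.85 [265.1, 146.6, 31.0, 49.0] 1075
top plate tray mm [   0.3 -134.2] yaw -0.01 err 0.397
```

View pics/d1.png

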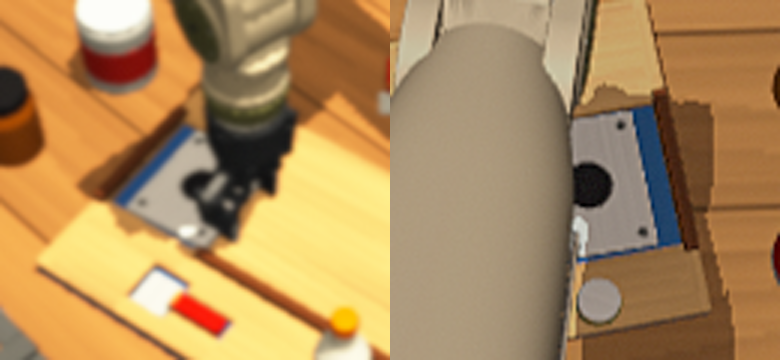

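The plate's leading edge is down in the recess. About 15 mm of blue still shows in front of it, at (665,190) in the right crop. I'll push the remaining distance.

Request:
send_rows:
  series: [-0.4,0,0,0,0,0,0.7,-0.8,0,0,0,0,0,0.7,-1.2,0,0,0,0,0,0.7,-1.5,0,0,0,0,0,0.7,-1.6,0,0,0,0,0,0.7,-1.6,0,0,0,0,0,0.7,-1.6,0,0,0,0,0,0.7]

```text
clock: 17.17
tcp_pos: [0.5923, -0.0351, 0.0195]
orientation: [0.0, 0.65, 0.76, 0.0]
wrist_force: [-0.5, -0.2, 0.5]
finger_gap: 0.0599
```

```bash
python3 tr.py x -2 -89 19.5 ; python3 pl.py 10 0 -150
```

```text
17.17 tcp tray mm [ -1.4 -88.6  19.5] F tray [-0.5 -0.1  0.5] gap 0.06 q6 1.22
[-0.04 -0.06 -0.  ] [0.03 0.03 0.02]
scene plate 0.89 [200.0, 188.3, 43.9, 37.0] 582
scene plate tray mm [   0.8 -150.6] yaw 0.031 err 0.889
top plate 0.71 [275.6, 146.0, 23.5, 52.9] 922
top plate tray mm [   1.5 -148.8] yaw -0.004 err 0.486
```

Request:
send_rows:
  series: [0.8,0,0,0,0,0,0.7,2,0,0,0,0,0,0.7,4,0,-3,0,0,0,0.7,7,0,-7,0,0,0,0.7,11,-3,-10,0,0,0,0.7,14,-6,-12,0,0,0,0.7,17,-9,-14,0,0,0,0.7,19,-12,-14,0,0,0,0.7,19,-14,-14,0,0,0,0.7,19,-14,-14,0,0,0,0.7]

```text
clock: 18.2
tcp_pos: [0.4159, 0.1335, 0.1597]
orientation: [-0.002, 0.648, 0.762, -0.001]
wrist_force: [-0.8, -0.7, -1.2]
finger_gap: 0.0598
```

```bash
python3 tr.py x -2 -89 19.5 ; python3 pl.py 10 0 -151 pics/e1.png
```

```text
18.2 tcp tray mm [-149.5  105.4  159.7] F tray [-0.9 -0.6 -1.2] gap 0.06 q6 1.53
[-19.55  14.71  13.92] [-0.29 -0.08  0.33]
scene plate 0.86 [200.9, 188.5, 46.9, 39.1] 1091
scene plate 0.26 [245.5, 181.6, 11.0, 10.4] 112
scene plate tray mm [   0.6 -149.7] yaw 0.001 err 0.024
top plate 0.77 [253.2, 145.3, 49.0, 54.9] 1751
top plate tray mm [   0.2 -149.2] yaw -0.007 err 0.021
```

View pics/e1.png

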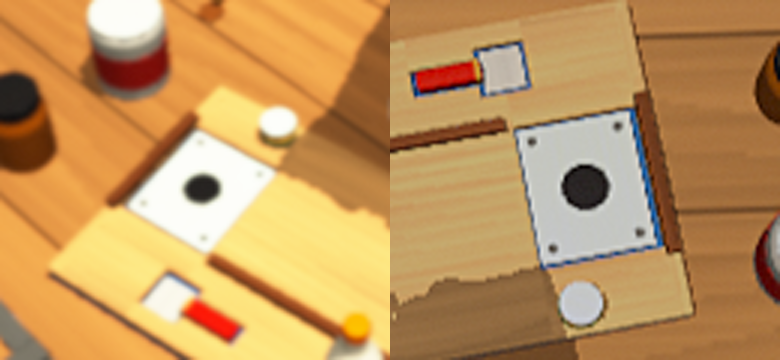

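The plate lies flush. Blue margin shows on its left (about (530,200)), bottom and right sides in the right crop, and both cameras fit it at floor height within 2 mm. The spreader is unchanged and the arm is clear.

```bash
python3 -c "
from workcell import *
print(hand_in())"
```

```text
the job is handed in; nothing more can be done
None
```

I put the red-handled spreader in its T-shaped recess, slid the plate into the rectangular recess, and handed the job in with about 18 s of the 58 s used.

- **Spreader:** I gripped the handle by its top and lowered it into the T recess with no contact force. The last fit from the top camera put it 1 mm and 0.014 rad from its place, with a blue margin all round. That fit was rougher than the others (residual 0.15), but the picture agreed with it.
- **Plate:** I squared it with spread fingertips, pressed it onto the fence at about 9 N, and pushed it along the deck until it dropped. The last fits, at floor height, put it at tray (0.2, -149.2) from the top camera and (0.6, -149.7) from the scene camera. The target is (0, -151), and its yaw was within 0.007 rad.
- **Bystanders:** The glue bottle, wax tin, can and jar looked undisturbed in the last pictures I viewed of them, but I did not measure their positions. The offcut and tape measure were not in any close-up after the start; nothing came near them.
- **Disagreements:** While the arm hid part of the plate, some of the fits disagreed by up to about 20 mm. I relied on the views without the arm in the way. The robot was clear of everything at hand-in.

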